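Bring the crowned tooth to the surveyor's analysing rod

ROBOT

A 6-joint arm with a two-finger parallel gripper is mounted at the origin on the work surface. World frame = base frame: x ahead of the robot, y to its left, z up, the work surface at z = 0. Lengths are in mm, angles in rad, forces in N, time in s.
With the tool pointing down it reaches from about 325 to 875 mm from the base axis. Payload 4.4 kg.
Tool frame: the origin (TCP) lies at the very end of the fingers, on their centre line; the grasp point (between the pads) lies 19 mm behind it; z points along the fingers, y is the line along which they close (so a half turn about z gives the same grasp; the last joint's range is limited). The gripper opens to 85 mm and grips with 20 to 120 N. Pads are 22 mm wide; open, the fingers measure 114 mm over their backs; the gripper's body (76 mm by 85 mm) begins 54 mm behind the grasp point. The pads swing forward as they close: fully open they stand 13 mm farther back than shut.
Start: joints at [-1.274, 0.207, 1.542, -0, 1.393, -0.15], TCP at [248.954, -518.314, 231.282] pointing down, gripper open.
Joint ranges: [-2.73, 2.73], [-0.86, 2.22], [0.23, 2.46], [-1.11, 4.25], [0.08, 2.63], [-2.82, 2.82]. Speed limits (rad/s): [2.79, 2.79, 3.14, 3.14, 3.14, 3.14].

INTERFACE

Orientations are given as a unit quaternion [x, y, z, w].
In Python, from plant import manip gives the robot as it stands.
- The arm moves only by the tool send_rows, never from a script. Its argument "steps" is a list of rows, each a list of 7 numbers: the shift along the tool's x, y, z normalised to -1 to 1, where 1 is 50 mm, then the turn, a rotation vector about the tool's x, y, z normalised to -1 to 1, where 1 is 120 degrees, then the opening, from -1 (shut) to 1 (fully open). A call has 1 to 20 rows; each row shifts and turns the commanded pose from where the row before left it, along the tool's axes as they then stand; what a row does not reach is not made up. A row lasts 1/8 s, in which the tool goes at most 62.5 mm and 10.7 degrees, less where a joint would pass 70% of its speed; a pose out of reach is approached as far as the arm can. A call with a number of a shift or a turn outside -1 to 1 is refused whole. A call with a gripper value outside its range is refused whole. The fingers move at their own pace and stop on an object; "force" is the grip in N (left out, the last holds). Time passes only in rows, so rows that do not move let the fingers close. It gives the time, the measured TCP pose, the force, the opening and the grip force at its end, in the units of the state.
- manip.get_obs(): the state, without advancing time (a new reading comes with each control period).
- manip.camera(name): name is "scene" or "top"; returns a dict with "img" (400x640x3 uint8, blue, green, red), "mtx" (3x3 intrinsics, pixels), "dist_coeffs" ([k1, k2, p1, p2, k3] as OpenCV has them; the pictures are not rectified), "position" and "rotation" of the camera in the world. Camera axes: x right, y down, z forward; pixel columns grow to the right and rows downward; lengths in mm; the calibration is good to about 2 mm. A picture is of the moment at which its call begins. There is no depth.
- manip.job_done(): hands the job in; it is judged then, once.
Trained networks look in the newest picture that a camera, given by its name, has taken for a name from the list of things; names that differ only in an ending like _2 or _b are one class to them, and where a whole thing is asked for, a point or a joint stands for the part that bears it (a point fixed in the world has none). Each returns a list of dicts, best first, with "p" (0 to 1); they miss things now and then, are a little off and sometimes report something else, mostly with a low value. They report only what shows in the picture. A call takes as long as a camera call.
- manip.find_in(camera, query): "rect" ([left, top, right, bottom] in pixels, round what is visible of it).
- manip.outline_of(camera, query): "pixels" (400x640 bool, what is visible of it) and "rect" ([left, top, right, bottom] in pixels, round what is visible of it).
The state is a dict: "t": time; "joints": joint angles; "joint_vel": joint speeds; "joint_torque": joint torques, N m; "eef_pos": TCP position; "ee_rot": TCP orientation; "contact_force": force on the tool from outside, world axes, zero at the start; "torque": the same for the moment, N m; "width": finger opening in mm; "finger_force": force on a finger pad.
Only numpy, scipy, OpenCV 4.12 (cv2) and the standard library are available. Lean on these libraries where they do the work, as an engineer would, in place of code of your own. Each camera call takes 0.05 s, during which the arm holds its last target. There are 200 camera calls.

TASK

Survey set-up in a dental laboratory: by pushing only, slide the surveying table with its plaster cast across the base plate of the surveyor until the side of the gold crown just rests against the thin upright analysing rod. Push gently: the table stays standing flat on the plate, never picked up or tipped, the rod must not be bent, and the spare cast, wax jar and mixing bowl stay where they are. Leave it standing there, crown against rod.

Things in the scene. Friction and masses are not known exactly. Their poses are not given: they have to be found in the camera images.
- surveyor: Dental surveyor, fixed to the bench. Steel base plate 320 (x) x 270 (y) x 16 mm; origin at the centre of its underside, +x from the open front edge to the column (diameter 22, at x +130, y 0, 301 mm high). Wooden block of spare styli (22 x 60, 65 mm high) at the rear, x +143, y +90 mm.
- spindle_top (a point): Top of the black knob on the vertical spindle, 328 mm above the bench at (40, 0) in the surveyor's frame, straight above the rod. Spindle diameter 10; its sleeve (diameter 24, heights 223-267 mm) hangs on a cross arm 18 mm wide at heights 235-255 that runs to the column; small lock knobs stick out sideways up to 50 mm. Aluminium chuck, diameter 15, at heights 129-147 mm.
- survey_table: Surveying table, loose on the base plate, about 0.65 kg (0.5-0.85), a steady push of 2.5-6 N slides it. Origin at the centre of its underside, z up. Round dark foot diameter 100 mm, rim 9 mm high, bevelled to 14 mm; neck diameter 44-52 mm; black lock knob on the neck reaching 40 mm to -y. Its +x side, with the gold crown, faces roughly to the column at the start (within about 20 degrees).
- platform_centre (a point): Centre of the top of the survey table's round aluminium platform, 52 mm above its underside. Platform diameter 84, 8 mm thick; three jaws on it inside its edge, up to 65 mm above the underside. A pale grey-blue stone cast (about 55 x 50 mm, land at 70 mm, teeth up to 79 mm above the underside) is clamped on it for good and moves with it.
- crown (a point): Axis of the gold-coloured crown at half its height: an upright round crown, diameter 9.6 mm, 9 mm high (70-79 mm above the table's underside), the only metal tooth of the cast, at (26.5, 0, 74.5) mm in the frame of survey_table. Neighbouring stone teeth stand close on both sides.
- rod_tip (a point): Lower end of the analysing rod: steel, diameter 3 mm, 40 mm long, hanging from the chuck on the spindle's axis; tip 89 mm above the bench (3 mm above the cast's land, 6 mm below the crown's top), at (40, 0, 89) mm in the surveyor's frame. Crown and rod touch when their axes are 6.3 mm apart horizontally.
- rod (a joint): Lean of the rod at the chuck, rad, 0 when plumb, positive when its tip is pushed towards the column. It springs: about 2.5 N per mm at the tip (40 mm below the hinge).
- spare_cast: Loose pale grey-blue stone cast of a second jaw, about 58 x 52 x 27 mm, 90 g, standing on the bench left (+y) of the plate. Origin at the centre of its underside. Bystander.
- wax_jar: Small closed jar of wax, diameter 52 mm, 50 mm high, green cap, on the bench right (-y) of the plate. Origin at the centre of its underside. Bystander.
- mixing_bowl: Blue plaster-mixing bowl, rim diameter 110 mm, 55 mm high, on the bench right (-y) of the plate, beyond the jar. Origin at the centre of its underside. Bystander.

How it is judged:
By the outcome, as a careful person would: the job done as asked, in the order asked, and still so for the second after the job is handed in, with the robot touching nothing.
It also fails if it takes over 40 s, if anything falls off the work surface, if the arm or the gripper's body presses on something with over 40 N, if the wrist force passes 120 N, or if a joint passes its speed limit or range.

## Working session

There is one attempt and no reset: what is moved stays moved. The work goes in short steps, Python scripts to look and compute and a tool call to move; the robot and the scene stay as the last step left them, time stands still between calls to the robot, and variables do not carry over. Pictures are saved under pics/ and viewed, at most 10 in all, crops included, and the job is handed in when it is done.

Besides the shell and the picture viewer there is one more tool, called in YAML: its name, and indented under it one key for each argument. send_rows: Moves the arm, as the interface text tells. Scaled input: -1 to 1 covers 50 mm each way for a shift and 120 degrees each way for a turn. Its arguments: {"type":"object","properties":{"steps":{"type":"array"},"force":{"type":"number"}},"required":["steps"]}

```bash
mkdir -p pics; ls; cat > h.py <<'E'
import numpy as np, cv2
from plant import manip
def proj(c,P):
    R=np.array(c["rotation"],float)
    if R.shape!=(3,3):
        from scipy.spatial.transform import Rotation; R=Rotation.from_quat(R.ravel()).as_matrix()
    pc=(np.atleast_2d(P)-np.array(c["position"]))@R
    return cv2.projectPoints(pc.reshape(-1,1,3).astype(float),np.zeros(3),np.zeros(3),np.array(c["mtx"]),np.array(c["dist_coeffs"]))[0].reshape(-1,2)
def back(c,px,z):
    R=np.array(c["rotation"],float)
    u=cv2.undistortPoints(np.array(px,float).reshape(-1,1,2),np.array(c["mtx"]),np.array(c["dist_coeffs"])).reshape(-1,2)
    d=np.c_[u,np.ones(len(u))]@R.T; p=np.array(c["position"]); 
    return p+d*((z-p[2])/d[:,2])[:,None]
E
python3 - <<'E'
from h import *
import json
for n in("scene","top"):
    c=manip.camera(n); cv2.imwrite(f"pics/{n}0.png",c["img"])
    print(n,np.array(c["position"]).round(1),np.array(c["rotation"]).round(3).tolist(),np.array(c["mtx"]).round(1).tolist(),c["dist_coeffs"])
    for q in("surveyor","spindle_top","survey_table","platform_centre","crown","rod_tip","rod","spare_cast","wax_jar","mixing_bowl"):
        print(q,[(np.round(d["rect"],1).tolist(),round(d["p"],2)) for d in manip.find_in(n,q)][:3])
print(manip.get_obs())
E
```

```text
pics
scene [928.7 456.7 962.5] [0.298, 0.908, -0.279, -0.091] [[404.9, 0.0, 324.0], [0.0, 404.9, 206.7], [0.0, 0.0, 1.0]] [-0.07891713  0.          0.          0.          0.        ]
surveyor [([230.2, 174.0, 382.3, 316.9], 0.62)]
spindle_top [([229.2, 175.5, 384.2, 320.0], 0.56)]
survey_table [([304.1, 191.3, 340.4, 229.8], 0.9)]
platform_centre [([301.5, 190.2, 341.0, 228.7], 0.61)]
crown [([304.1, 189.4, 336.5, 229.4], 0.67)]
rod_tip []
rod []
spare_cast [([357.0, 273.5, 386.2, 302.4], 0.82)]
wax_jar [([291.5, 165.9, 308.5, 190.6], 0.88), ([306.4, 191.4, 339.5, 227.9], 0.66)]
mixing_bowl [([229.8, 174.3, 268.3, 205.7], 0.65)]
top [531.2  13.4 966.6] [0.708, -0.704, 0.04, -0.05] [[413.7, 0.0, 310.9], [0.0, 413.7, 201.4], [0.0, 0.0, 1.0]] [-0.04327976  0.          0.          0.          0.        ]
surveyor [([257.1, 97.4, 379.4, 272.7], 0.68)]
spindle_top [([254.2, 95.6, 378.4, 274.9], 0.61), ([387.8, 236.0, 414.6, 258.0], 0.55)]
survey_table [([316.8, 216.2, 361.8, 261.4], 0.79)]
platform_centre [([312.5, 217.8, 361.5, 263.9], 0.92), ([257.7, 95.0, 381.3, 272.1], 0.74), ([395.1,
[... 264 characters left out ...]
ray([-1.27346899e+00,  2.06600308e-01,  1.54147965e+00, -2.29991588e-05,
        1.39352480e+00, -1.50499591e-01]), 'joint_vel': array([ 2.00991061e-04, -1.39766036e-05, -8.60639169e-05, -1.35596185e-03,
        1.56124123e-04, -1.11189890e-03]), 'joint_torque': array([-5.44920731e-04, -3.83063293e+01, -2.91978800e+01, -4.33643818e-04,
        7.82614643e-04, -6.82419923e-06]), 'eef_pos': array([ 248.96389957, -518.31035485,  231.29116619]), 'ee_rot': array([ 9.75035494e-01,  2.22049059e-01, -1.17326613e-05, -5.20405560e-06]), 'contact_force': array([ 0.75744892,  0.17859675, -0.31081507]), 'torque': array([0.00762741, 0.02385793, 0.03552321]), 'finger_force': 0.0, 'width': 85.4155669478356}
```

View pics/scene0.png

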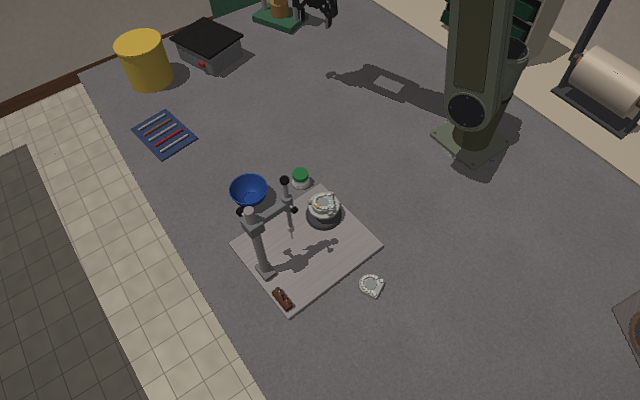

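View pics/top0.png

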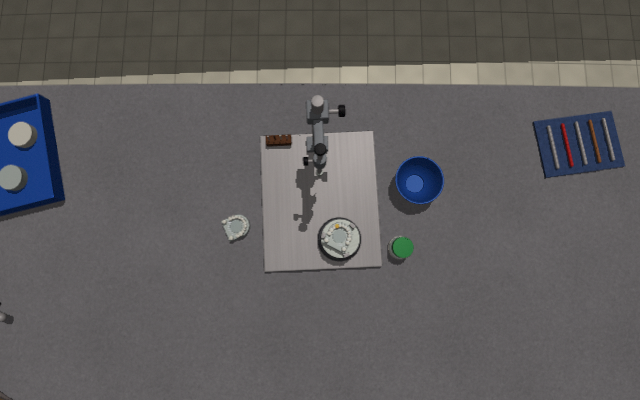

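Scene view: the table with the gold crown is at about (323,209) and the rod hangs at (291,235). Top view: table at (340,239), crown at about (336,227), and the spindle knob at (320,149). I'll zoom in to calibrate.

```bash
cat > h.py <<'E'
import numpy as np, cv2
from scipy.spatial.transform import Rotation
from plant import manip
def rot(c):
    return Rotation.from_quat(np.array(c["rotation"],float)).as_matrix()
def proj(c,P):
    pc=(np.atleast_2d(P)-np.array(c["position"]))@rot(c)
    return cv2.projectPoints(pc.reshape(-1,1,3).astype(float),np.zeros(3),np.zeros(3),np.array(c["mtx"]),np.array(c["dist_coeffs"]))[0].reshape(-1,2)
def back(c,px,z):
    u=cv2.undistortPoints(np.array(px,float).reshape(-1,1,2),np.array(c["mtx"]),np.array(c["dist_coeffs"])).reshape(-1,2)
    d=np.c_[u,np.ones(len(u))]@rot(c).T; p=np.array(c["position"])
    return p+d*((z-p[2])/d[:,2])[:,None]
def crop(c,x0,y0,w,h,s,name):
    cv2.imwrite(name,cv2.resize(c["img"][y0:y0+h,x0:x0+w],None,fx=s,fy=s,interpolation=cv2.INTER_CUBIC))
E
python3 - <<'E'
from h import *
t=manip.camera("top"); s=manip.camera("scene")
crop(t,250,90,140,190,3,"pics/a.png"); crop(s,225,170,165,150,4,"pics/b.png")
a=cv2.imread("pics/a.png"); b=cv2.imread("pics/b.png")
b=np.pad(b,((0,0),(0,0),(0,0)))
print(a.shape,b.shape)
# gold pixels
for n,c,(x0,y0,x1,y1) in(("top",t,(310,210,370,270)),("scene",s,(295,180,350,235))):
    h=cv2.cvtColor(c["img"],cv2.COLOR_BGR2HSV); m=(h[...,1]>90)&(h[...,0]>10)&(h[...,0]<30)&(h[...,2]>120)
    y,x=np.nonzero(m[y0:y1,x0:x1]); print(n,"gold",len(x),x.mean()+x0,y.mean()+y0, list(zip(x+x0,y+y0))[:40])
    o=manip.outline_of(n,"surveyor"); print(o[0]["p"],o[0]["rect"]) if o else 0
    o=manip.outline_of(n,"survey_table"); print(o[0]["p"],o[0]["rect"]) if o else 0
E
```

```text
(570, 420, 3) (600, 660, 3)
top gold 13 336.61538461538464 225.6153846153846 [(np.int64(336), np.int64(224)), (np.int64(337), np.int64(224)), (np.int64(335), np.int64(225)), (np.int64(336), np.int64(225)), (np.int64(337), np.int64(225)), (np.int64(338), np.int64(225)), (np.int64(335), np.int64(226)), (np.int64(336), np.int64(226)), (np.int64(337), np.int64(226)), (np.int64(338), np.int64(226)), (np.int64(336), np.int64(227)), (np.int64(337), np.int64(227)), (np.int64(338), np.int64(227))]
0.92 [258.4, 94.8, 381.9, 271.8]
0.75 [316.9, 214.5, 361.2, 260.7]
scene gold 10 317.4 205.5 [(np.int64(317), np.int64(204)), (np.int64(316), np.int64(205)), (np.int64(317), np.int64(205)), (np.int64(318), np.int64(205)), (np.int64(319), np.int64(205)), (np.int64(316), np.int64(206)), (np.int64(317), np.int64(206)), (np.int64(318), np.int64(206)), (np.int64(319), np.int64(206)), (np.int64(317), np.int64(207))]
0.9 [232.4, 174.9, 380.2, 317.0]
0.73 [305.8, 189.1, 341.8, 231.2]
```

View pics/a.png

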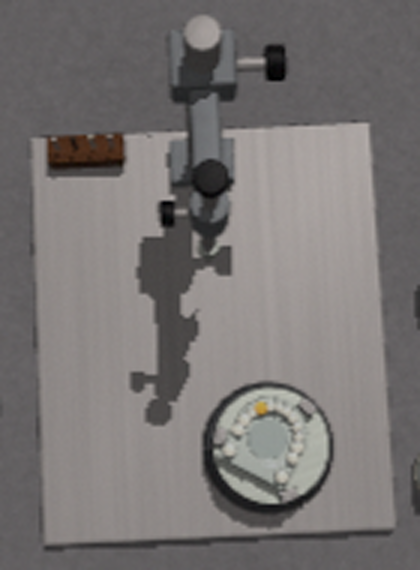

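View pics/b.png

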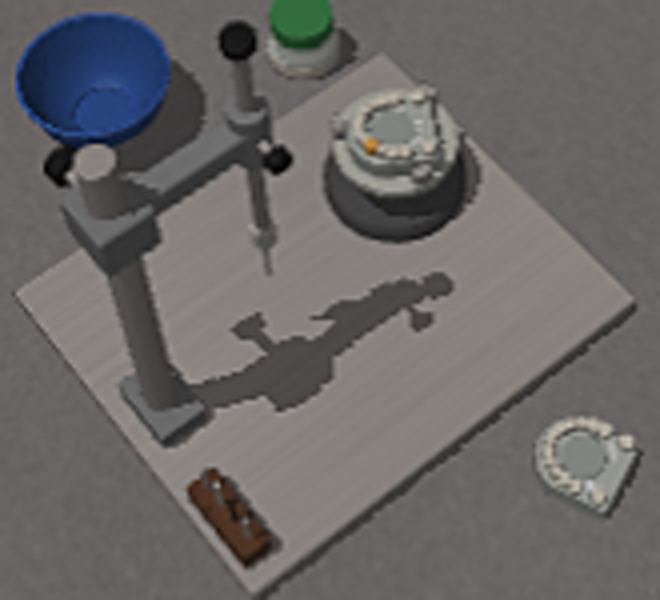

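```bash
cat > fit.py <<'E'
from h import *
from scipy.optimize import least_squares
t=manip.camera("top"); s=manip.camera("scene")
A=lambda l:(np.array(l,float)+.5)/3-.5+[250,90]
B=lambda l:(np.array(l,float)+.5)/4-.5+[225,170]
loc=np.array([[160,135,16],[160,-135,16],[-160,-135,16],[-160,135,16],[40,0,326],[130,0,301]],float)
pt=A([[31,138],[369,123],[394,530],[44,545],[211,177],[203,33]])
ps=B([[255,592],[15,293],[380,55],[634,300],[238,40],[97,160],[269,273]])
locs=np.vstack([loc,[40,0,89]])
def w(p,l):
    c,sn=np.cos(p[2]),np.sin(p[2]); return np.c_[p[0]+c*l[:,0]-sn*l[:,1],p[1]+sn*l[:,0]+c*l[:,1],l[:,2]]
def off(c,d): c=dict(c); c["position"]=np.array(c["position"])+np.r_[d,0]; return c
def res(p):
    return np.r_[(proj(off(t,p[3:5]),w(p,loc))-pt).ravel(),(proj(off(s,p[5:7]),w(p,locs))-ps).ravel(),p[3:7]/4]
r=least_squares(res,[620,0,0,0,0,0,0]); p=r.x; print("pose",p.round(3)); print(r.fun.round(2))
T,S=off(t,p[3:5]),off(s,p[5:7])
rod=w(p,np.array([[40,0,89.]]))[0]; print("rod",rod)
E
python3 - <<'E'
from fit import *
ct=back(T,[[336.6,225.6]],95)[0]; cs=back(S,[[317.4,205.5]],92)[0]
plt_=back(T,A([[272,442]]),68)[0]   # platform centre guess
foot=A([[205,447],[333,447],[268,382],[270,511]])
print("crown",ct,cs,"platform",plt_)
for n,c in(("top",T),("scene",S)):
    o=manip.outline_of(n,"survey_table")[0]; m=o["pixels"]; y,x=np.nonzero(m); print(n,x.mean(),y.mean(),m.sum())
    def f(q):
        R=[q[0]+50*np.cos(a)for a in (0,)]
    # silhouette fit: foot rim circles z 16..25 & platform z68 & cast
    a=np.linspace(0,2*np.pi,60,endpoint=False)
    def area(q):
        im=np.zeros((400*4,640*4),np.uint8); P=[]
        for r_,z in((50,16),(50,25),(42,68),(42,60)):
            P.append(proj(c,np.c_[q[0]+r_*np.cos(a),q[1]+r_*np.sin(a),a*0+z]))
        P=np.vstack(P); return cv2.convexHull(P.astype(np.float32))[:,0]
    q=ct[:2]-[26,0]
    for _ in range(4):
        h=area(q); M=cv2.moments(h.reshape(-1,1,2)); ctr=np.array([M["m10"]/M["m00"],M["m01"]/M["m00"]]); 
        d=back(c,[[x.mean(),y.mean()]],30)[0]-back(c,[ctr],30)[0]; q=q+d[:2]
    print("table from outline",q,M["m00"])
for q,z in(("wax_jar",25),("mixing_bowl",40),("spare_cast",15)):
    d=manip.find_in("top",q)[0]; r=d["rect"]; print(q,back(T,[[(r[0]+r[2])/2,(r[1]+r[3])/2]],z)[0].round(0))
E
```

```text
pose [ 6.57791e+02  6.57800e+00  5.30000e-02  2.76000e-01 -3.27000e-01
 -2.76000e-01  3.27000e-01]
[-0.53 -0.22  0.53 -0.7   1.37  0.13 -0.64  0.63 -0.21  0.18 -0.28 -0.19
 -0.63  1.27 -0.64 -0.55  0.89 -1.28  1.29 -0.22  0.01 -0.54 -0.59  0.23
  0.07  0.27  0.07 -0.08 -0.07  0.08]
rod [697.73516508   8.68954996  89.        ]
crown [592.00315763 -28.98047522  95.        ] [590.80963989 -31.71635458  92.        ] platform [569.21480798 -38.34740923  68.        ]
top 338.4002541296061 238.9695044472681 1574
table from outline [566.86124975 -36.42476445] 1529.7825843666214
scene 322.84056687333924 211.15323294951284 1129
table from outline [567.22727552 -40.19704625] 1112.2953942820895
wax_jar [ 550. -178.   25.]
mixing_bowl [ 703. -227.   40.]
spare_cast [594. 197.  15.]
```

```bash
cat > go.py <<'E'
import sys
from h import *
def plan(target,ang=19.7,tilt=10):
    o=manip.get_obs(); R=Rotation.from_quat(o["ee_rot"])
    a,b=np.radians([ang,tilt]); d=np.array([np.cos(a),np.sin(a),0]); k=np.array([0,0,1.])
    x=np.cos(b)*d+np.sin(b)*k; z=np.sin(b)*d-np.cos(b)*k
    G=Rotation.from_matrix(np.c_[x,np.cross(z,x),z])
    print("turn(tool,/120deg)",(np.degrees((R.inv()*G).as_rotvec())/120).round(4))
    v=np.array(target,float)-o["eef_pos"]
    print("pos",o["eef_pos"].round(2),"shift after turn /50",(G.inv().apply(v)/50).round(3),"F",o["contact_force"].round(2),"w",round(o["width"],1),"t",o["t"])
if __name__=="__main__": plan([float(v) for v in sys.argv[1:4]],*[float(v) for v in sys.argv[4:]])
E
python3 go.py 487 -67 80
```

```text
turn(tool,/120deg) [-0.0043  0.0832  0.0495]
pos [ 248.96 -518.32  231.27] shift after turn /50 [ 6.885 -6.893  4.286] F [0.49 0.64 0.38] w 84.9 t 1.75
```

send_rows:
  steps:
    - [0,0,0,-0.002,0.042,0.025,-0.3]
    - [0,0,0,-0.002,0.041,0.025,-0.3]
    - [0.57,-0.57,0,0,0,0,-0.3]
    - [0.57,-0.57,0,0,0,0,-0.3]
    - [0.57,-0.57,0,0,0,0,-0.3]
    - [0.57,-0.57,0,0,0,0,-0.3]
    - [0.57,-0.57,0,0,0,0,-0.3]
    - [0.57,-0.57,0,0,0,0,-0.3]
    - [0.57,-0.57,0,0,0,0,-0.3]
    - [0.57,-0.57,0,0,0,0,-0.3]
    - [0.57,-0.57,0,0,0,0,-0.3]
    - [0.57,-0.57,0,0,0,0,-0.3]
    - [0,0,0,0,0,0,-0.3]
  force: 20

```text
t: 3.38
eef_pos: [418.3, -153.6, 281.5]
ee_rot: [0.981, 0.172, 0.086, -0.015]
contact_force: [-0.1, -0.4, -0.2]
width: 30.0
finger_force: 0.0
```

```bash
python3 go.py 487 -67 80
```

```text
turn(tool,/120deg) [-0.0002 -0.0002  0.0018]
pos [ 418.28 -153.59  281.53] shift after turn /50 [ 1.149 -1.167  4.296] F [-0.09 -0.39 -0.22] w 30.0 t 3.375
```

```bash
python3 go.py 535 75 35
```

```text
turn(tool,/120deg) [-0.0002 -0.0002  0.0018]
pos [ 418.28 -153.59  281.53] shift after turn /50 [ 2.826 -3.517  5.505] F [-0.09 -0.39 -0.22] w 30.0 t 3.375
```

send_rows:
  steps:
    - [0.47,-0.58,0,0,0,0.0018,-0.3]
    - [0.47,-0.58,0,0,0,0,-0.3]
    - [0.47,-0.59,0,0,0,0,-0.3]
    - [0.47,-0.59,0,0,0,0,-0.3]
    - [0.47,-0.59,0,0,0,0,-0.3]
    - [0.476,-0.587,0.3,0,0,0,-0.3]
    - [0,0,0.7,0,0,0,-0.3]
    - [0,0,0.8,0,0,0,-0.3]
    - [0,0,0.8,0,0,0,-0.3]
    - [0,0,0.8,0,0,0,-0.3]
    - [0,0,0.8,0,0,0,-0.3]
    - [0,0,0.7,0,0,0,-0.3]
    - [0,0,0.5,0,0,0,-0.3]
    - [0,0,0.1,0,0,0,-0.3]
    - [0,0,0,0,0,0,-0.3]

```text
t: 5.25
eef_pos: [535.2, 72.1, 34.9]
ee_rot: [0.982, 0.168, 0.086, -0.015]
contact_force: [0.3, -0.2, 1.0]
width: 30.0
finger_force: 0.0
```

```bash
python3 - <<'E'
from h import *
print([manip.get_obs()["contact_force"].round(2) for _ in range(3)], manip.get_obs()["eef_pos"])
c=manip.camera("scene"); crop(c,225,150,200,160,4,"pics/c.png")
print(manip.get_obs()["contact_force"])
E
```

```text
[array([ 0.31, -0.25,  1.04]), array([ 0.31, -0.25,  1.04]), array([ 0.31, -0.25,  1.04])] [535.17870148  72.13489344  34.86468473]
[ 0.40846187 -0.11862691  1.36466406]
```

View pics/c.png

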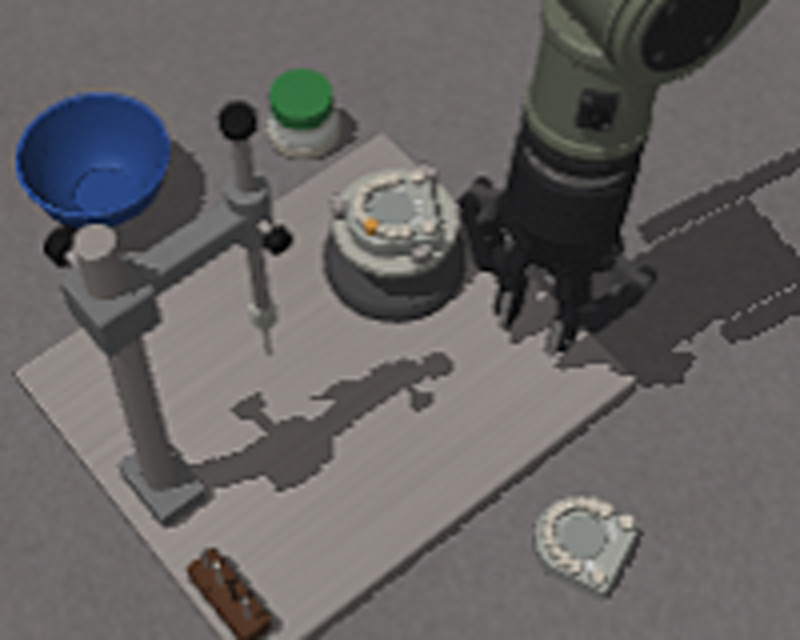

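The scene crop shows the gripper above the front-left of the plate, clear of the table, with the fingertips near (510,335) and (560,345). Next I'll probe the plate height.

send_rows:
  steps:
    - [0,0,0.1,0,0,0,-0.3]
    - [0,0,0.1,0,0,0,-0.3]
    - [0,0,0.06,0,0,0,-0.3]
    - [0,0,0,0,0,0,-0.3]

```text
t: 5.8
eef_pos: [536.7, 73.6, 21.6]
ee_rot: [0.982, 0.168, 0.085, -0.015]
contact_force: [-0.3, 1.2, -0.6]
width: 29.8
finger_force: 0.0
```

send_rows:
  steps:
    - [0,0,0.04,0,0,0,-0.3]
    - [0,0,0,0,0,0,-0.3]

```text
t: 6.05
eef_pos: [537.2, 73.7, 19.8]
ee_rot: [0.982, 0.168, 0.085, -0.015]
contact_force: [0.4, -0.9, -0.2]
width: 29.9
finger_force: 0.0
```

send_rows:
  steps:
    - [0,0,0.04,0,0,0,-0.3]
    - [0,0,0,0,0,0,-0.3]

```text
t: 6.3
eef_pos: [537.5, 73.8, 17.8]
ee_rot: [0.982, 0.168, 0.085, -0.015]
contact_force: [0.3, 0.2, 0.4]
width: 30.2
finger_force: 0.0
```

send_rows:
  steps:
    - [0,0,0.03,0,0,0,-0.3]
    - [0,0,0,0,0,0,-0.3]

```text
t: 6.55
eef_pos: [538.0, 73.8, 16.8]
ee_rot: [0.982, 0.168, 0.086, -0.015]
contact_force: [-1.5, 0.2, 3.4]
width: 30.0
finger_force: 1.8
```

send_rows:
  steps:
    - [0,0,0.03,0,0,0,-0.3]
    - [0,0,0,0,0,0,-0.3]

```text
t: 6.8
eef_pos: [538.1, 73.9, 16.5]
ee_rot: [0.982, 0.168, 0.085, -0.015]
contact_force: [-7.1, -0.9, 14.9]
width: 29.9
finger_force: 7.8
```

send_rows:
  steps:
    - [0,0,-0.4,0,0,0,-0.3]
    - [0,0,-0.8,0,0,0,-0.3]
    - [0,0,-0.8,0,0,0,-0.3]
    - [0,0,0,0,0,0,-0.3]

```text
t: 7.3
eef_pos: [524.7, 67.8, 117.2]
ee_rot: [0.982, 0.168, 0.09, -0.014]
contact_force: [1.5, -0.4, 0.8]
width: 29.8
finger_force: 0.0
```

```bash
python3 go.py 487 -67 19
```

```text
turn(tool,/120deg) [ 0.0013 -0.0033 -0.0021]
pos [524.75  67.81 117.25] shift after turn /50 [-1.936  2.284  1.654] F [ 1.5  -0.4   0.82] w 29.8 t 7.3
```

send_rows:
  steps:
    - [-0.7,0,0,0.0013,-0.0033,-0.002,-0.3]
    - [-0.7,0.3,0,0,0,0,-0.3]
    - [-0.536,0.6,0,0,0,0,-0.3]
    - [0,0.7,0,0,0,0,-0.3]
    - [0,0.5,0.2,0,0,0,-0.3]
    - [0,0.184,0.6,0,0,0,-0.3]
    - [0,0,0.5,0,0,0,-0.3]
    - [0,0,0.24,0,0,0,-0.3]
    - [0,0,0,0,0,0,-0.3]

```text
t: 8.43
eef_pos: [481.1, -66.2, 19.4]
ee_rot: [0.982, 0.17, 0.08, -0.017]
contact_force: [0.9, -0.0, 0.2]
width: 29.9
finger_force: 0.0
```

```bash
python3 go.py 496.4 -63.6 19; python3 - <<'E'
from fit import *
h=cv2.cvtColor
def gold(c,z,n):
    a=cv2.cvtColor(c["img"],cv2.COLOR_BGR2HSV); m=(a[...,1]>90)&(a[...,0]>10)&(a[...,0]<30)&(a[...,2]>120)
    m[:180]=0;m[240:]=0;m[:,:295]=0;m[:,370:]=0
    y,x=np.nonzero(m); print(n,len(x),back(c,[[x.mean(),y.mean()]],z)[0] if len(x) else 0)
gold(T,95,"top");gold(S,92,"scene")
E
```

```text
turn(tool,/120deg) [-0.0027  0.0048 -0.0004]
pos [481.14 -66.16  19.35] shift after turn /50 [0.299 0.055 0.06 ] F [ 0.9  -0.02  0.24] w 29.9 t 8.425
pose [ 6.57791e+02  6.57800e+00  5.30000e-02  2.76000e-01 -3.27000e-01
 -2.76000e-01  3.27000e-01]
[-0.53 -0.22  0.53 -0.7   1.37  0.13 -0.64  0.63 -0.21  0.18 -0.28 -0.19
 -0.63  1.27 -0.64 -0.55  0.89 -1.28  1.29 -0.22  0.01 -0.54 -0.59  0.23
  0.07  0.27  0.07 -0.08 -0.07  0.08]
rod [697.73516508   8.68954996  89.        ]
top 13 [591.97088903 -29.01285848  95.        ]
scene 12 [591.40965907 -31.18032926  92.        ]
```

send_rows:
  steps:
    - [0.1,0.055,0.017,-0.0027,0.0048,0,-0.3]
    - [0.1,0,0.017,0,0,0,-0.3]
    - [0.1,0,0.017,0,0,0,-0.3]
    - [0.1,0,0.017,0,0,0,-0.3]
    - [0.06,0,0.01,0,0,0,-0.3]
    - [0.06,0,0.01,0,0,0,-0.3]
    - [0.06,0,0.01,0,0,0,-0.3]
    - [0.06,0,0.01,0,0,0,-0.3]
    - [0.06,0,0.01,0,0,0,-0.3]
    - [0.06,0,0.01,0,0,0,-0.3]

```text
t: 9.78
eef_pos: [517.3, -56.6, 20.6]
ee_rot: [0.982, 0.171, 0.085, -0.015]
contact_force: [-8.5, -2.9, 7.6]
width: 30.0
finger_force: 6.0
```

```bash
cat > see.py <<'E'
from fit import *
import sys
def gold(c,z,n):
    a=cv2.cvtColor(c["img"],cv2.COLOR_BGR2HSV); m=(a[...,1]>90)&(a[...,0]>10)&(a[...,0]<30)&(a[...,2]>120)
    k=np.zeros_like(m); x0,y0=(270,145) if n=="top" else (250,185); k[y0:y0+110,x0:x0+110]=1; m&=k
    y,x=np.nonzero(m); q=back(c,[[x.mean(),y.mean()]],z)[0] if len(x) else None; print(n,len(x),q); return q
a=gold(T,95,"top");b=gold(S,92,"scene")
for n,c in(("top",T),("scene",S)):
    for d in manip.find_in(n,"survey_table")[:1]: print(n,d["rect"],d["p"])
if len(sys.argv)>1:
    x0,y0,x1,y1=[int(v) for v in sys.argv[2:6]]; crop(s,x0,y0,x1,y1,6,sys.argv[1])
o=manip.get_obs(); print(o["eef_pos"].round(2),o["contact_force"].round(2),o["t"])
E
sed -i 's/print("pose".*//; s/; print("rod",rod)//' fit.py; python3 see.py; python3 go.py 700 0 19 
```

```text
top 14 [594.32047998 -28.31987272  95.        ]
scene 11 [595.18686964 -29.43707339  92.        ]
top [314.9, 212.6, 360.1, 259.7] 0.69
scene [304.7, 189.0, 342.4, 232.8] 0.84
[517.71 -56.47  20.71] [-6.99 -3.26  5.05] 9.975
turn(tool,/120deg) [0.0003 0.0007 0.    ]
pos [517.71 -56.47  20.71] shift after turn /50 [3.749 0.166 0.696] F [-6.99 -3.26  5.05] w 30.0 t 9.975
```

send_rows:
  steps:
    - [-0.1,0,-0.017,0,0,0,-0.3]
    - [0.004,0,0.025,0,0,0,-0.3]
    - [0,0,0,0,0,0,-0.3]

```text
t: 10.35
eef_pos: [515.5, -58.1, 19.9]
ee_rot: [0.981, 0.17, 0.087, -0.014]
contact_force: [0.4, -0.8, 0.1]
width: 30.0
finger_force: 0.0
```

```bash
python3 go.py 517 -56.5 18.0
```

```text
turn(tool,/120deg) [ 0.0011 -0.0014 -0.0004]
pos [515.47 -58.05  19.89] shift after turn /50 [ 0.032 -0.019  0.044] F [ 0.43 -0.79  0.06] w 30.0 t 10.35
```

send_rows:
  steps:
    - [-0.007,-0.015,0.038,0.001,-0.0014,0,-0.3]
    - [0,0,0,0,0,0,-0.3]
    - [0.05,0,0.009,0,0,0,-0.3]
    - [0.05,0,0.009,0,0,0,-0.3]
    - [0.05,0,0.009,0,0,0,-0.3]
    - [0.05,0,0.009,0,0,0,-0.3]

```text
t: 11.1
eef_pos: [522.4, -54.1, 17.4]
ee_rot: [0.982, 0.171, 0.083, -0.015]
contact_force: [-7.9, -3.1, 5.5]
width: 29.5
finger_force: 4.0
```

```bash
python3 see.py
```

```text
top 14 [600.64307755 -25.61230822  95.        ]
scene 9 [599.91363911 -28.24253454  92.        ]
top [315.9, 210.7, 359.5, 259.0] 0.96
scene [302.5, 192.3, 339.1, 233.0] 0.6
[522.78 -53.94  17.43] [-5.66 -2.79  4.21] 11.3
```

send_rows:
  steps:
    - [0.07,0,0.004,0,0,0,-0.3]
    - [0.07,0,0.006,0,0,0,-0.3]
    - [0.07,0,0.012,0,0,0,-0.3]
    - [0.07,0,0.012,0,0,0,-0.3]
    - [0.07,0,0.012,0,0,0,-0.3]
    - [0.07,0,0.012,0,0,0,-0.3]
    - [0.07,0,0.012,0,0,0,-0.3]
    - [0.07,0,0.012,0,0,0,-0.3]

```text
t: 12.3
eef_pos: [551.4, -44.3, 18.7]
ee_rot: [0.982, 0.17, 0.086, -0.015]
contact_force: [-3.8, -1.0, -1.9]
width: 30.1
finger_force: 1.6
```

```bash
python3 see.py
```

```text
top 14 [629.86163347 -16.09171255  95.        ]
scene 12 [629.69764585 -17.74736872  92.        ]
top [311.6, 201.7, 355.3, 244.4] 0.93
scene [295.2, 202.1, 334.3, 242.5] 0.64
[551.92 -44.37  19.15] [-0.82 -0.42 -1.7 ] 12.5
```

send_rows:
  steps:
    - [0.07,-0.001,0.014,0,0,0,-0.3]
    - [0.07,-0.001,0.014,0,0,0,-0.3]
    - [0.07,-0.001,0.013,0,0,0,-0.3]
    - [0.07,-0.001,0.013,0,0,0,-0.3]
    - [0.07,-0.001,0.012,0,0,0,-0.3]
    - [0.07,-0.001,0.012,0,0,0,-0.3]
    - [0.07,-0.001,0.012,0,0,0,-0.3]
    - [0.07,-0.001,0.012,0,0,0,-0.3]
    - [0.07,-0.001,0.012,0,0,0,-0.3]
    - [0.07,-0.001,0.012,0,0,0,-0.3]
    - [0.07,-0.001,0.012,0,0,0,-0.3]
    - [0.06,-0.001,0.01,0,0,0,-0.3]

```text
t: 14.0
eef_pos: [590.4, -30.0, 18.9]
ee_rot: [0.982, 0.17, 0.085, -0.015]
contact_force: [-5.6, -3.1, 1.6]
width: 30.0
finger_force: 2.9
```

```bash
python3 see.py pics/d.png 255 195 100 90
```

```text
top 14 [668.84679624  -1.6019473   95.        ]
scene 12 [669.22903787  -3.62846341  92.        ]
top [305.3, 181.1, 349.1, 227.5] 0.86
scene [290.5, 210.9, 325.7, 254.4] 0.92
[590.83 -29.84  18.93] [-3.31 -0.3   0.64] 14.2
```

View pics/d.png

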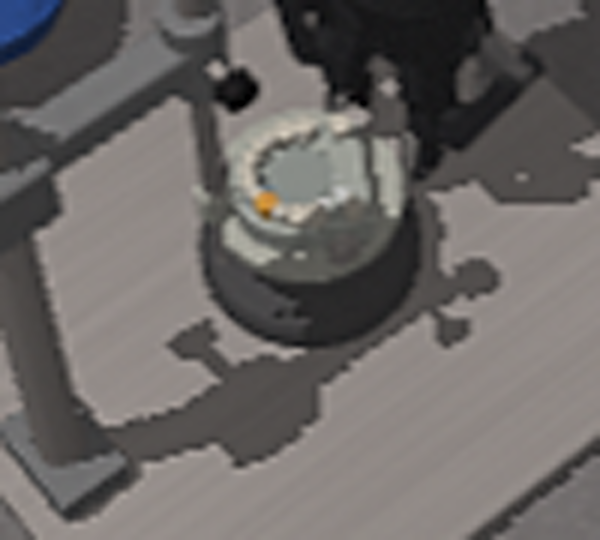

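The crop shows the crown at (265,203), with the rod just up-left of it hanging from the chuck at (205,195). The table is flat and the gripper is clear of the cast.

send_rows:
  steps:
    - [0.06,-0.002,0.01,0,0,0,-0.3]
    - [0.06,-0.002,0.01,0,0,0,-0.3]
    - [0.06,-0.002,0.01,0,0,0,-0.3]
    - [0.06,-0.002,0.01,0,0,0,-0.3]
    - [0.04,-0.001,0.007,0,0,0,-0.3]
    - [0.04,-0.001,0.007,0,0,0,-0.3]

```text
t: 14.95
eef_pos: [605.3, -24.0, 18.9]
ee_rot: [0.982, 0.17, 0.085, -0.015]
contact_force: [-7.0, -2.6, 2.3]
width: 29.8
finger_force: 3.2
```

```bash
python3 see.py pics/e.png 270 205 70 60; python3 - <<'E'
import cv2
a=cv2.imread('pics/e.png'); cv2.imwrite('pics/e.png',cv2.resize(a,None,fx=1.6,fy=1.6))
E
```

```text
top 12 [683.9521893    4.23819265  95.        ]
scene 8 [682.49145422   1.06567228  92.        ]
top [302.2, 174.7, 345.0, 221.2] 0.6
scene [284.3, 217.3, 321.7, 256.3] 0.73
[605.66 -23.9   18.91] [-3.93 -2.03  2.46] 15.15
```

View pics/e.png

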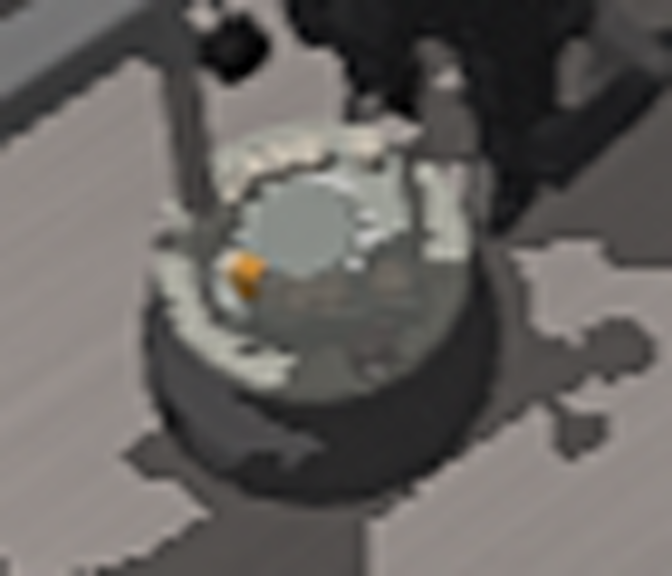

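The rod overlaps the platform at about (205,235–315) and the crown is at (247,272), so there's a gap of about 8 mm. I'll finish with small steps and watch the force.

send_rows:
  steps:
    - [0.02,-0.001,0.003,0,0,0,-0.3]
    - [0.02,0,0.003,0,0,0,-0.3]
    - [0.02,-0.001,0.003,0,0,0,-0.3]
    - [0.02,-0.001,0.004,0,0,0,-0.3]

```text
t: 15.65
eef_pos: [609.1, -22.5, 18.9]
ee_rot: [0.982, 0.17, 0.085, -0.015]
contact_force: [-6.0, -2.0, 3.0]
width: 30.0
finger_force: 3.1
```

send_rows:
  steps:
    - [0.02,-0.001,0.004,0,0,0,-0.3]

```text
t: 15.78
eef_pos: [610.0, -22.1, 18.9]
ee_rot: [0.982, 0.17, 0.085, -0.015]
contact_force: [-5.1, -2.7, 2.4]
width: 29.9
finger_force: 3.2
```

send_rows:
  steps:
    - [0.01,0,0.002,0,0,0,-0.3]
    - [0.01,-0.001,0.002,0,0,0,-0.3]

```text
t: 16.02
eef_pos: [611.0, -21.7, 18.9]
ee_rot: [0.982, 0.17, 0.085, -0.015]
contact_force: [-6.0, -2.3, 2.9]
width: 29.7
finger_force: 3.2
```

```bash
python3 see.py
```

```text
top 8 [690.18281493   5.33011122  95.        ]
scene 9 [690.85375852   3.95462714  92.        ]
top [305.3, 172.8, 347.2, 216.5] 0.93
scene [282.6, 217.1, 323.9, 258.5] 0.91
[611.03 -21.68  18.86] [-5.69 -2.57  3.21] 16.225
```

send_rows:
  steps:
    - [0.01,0,0.002,0,0,0,-0.3]
    - [0.01,-0.001,0.002,0,0,0,-0.3]

```text
t: 16.48
eef_pos: [611.9, -21.4, 18.9]
ee_rot: [0.982, 0.17, 0.085, -0.015]
contact_force: [-5.5, -1.7, 3.4]
width: 29.7
finger_force: 3.2
```

send_rows:
  steps:
    - [0.01,0,0.002,0,0,0,-0.3]

```text
t: 16.6
eef_pos: [612.4, -21.2, 18.9]
ee_rot: [0.982, 0.17, 0.085, -0.015]
contact_force: [-6.4, -2.1, 3.5]
width: 30.1
finger_force: 3.2
```

send_rows:
  steps:
    - [0.008,0,0.001,0,0,0,-0.3]

```text
t: 16.73
eef_pos: [612.7, -21.0, 18.9]
ee_rot: [0.982, 0.17, 0.085, -0.015]
contact_force: [-6.2, -3.2, 2.3]
width: 30.1
finger_force: 3.2
```

send_rows:
  steps:
    - [0.006,0,0.001,0,0,0,-0.3]

```text
t: 16.85
eef_pos: [613.0, -20.9, 18.9]
ee_rot: [0.982, 0.17, 0.085, -0.015]
contact_force: [-5.4, -3.0, 3.3]
width: 29.8
finger_force: 3.2
```

send_rows:
  steps:
    - [0.006,0,0.001,0,0,0,-0.3]

```text
t: 16.98
eef_pos: [613.3, -20.8, 18.8]
ee_rot: [0.982, 0.17, 0.085, -0.015]
contact_force: [-6.1, -1.9, 3.1]
width: 29.6
finger_force: 3.2
```

send_rows:
  steps:
    - [0.006,0,0.001,0,0,0,-0.3]

```text
t: 17.1
eef_pos: [613.6, -20.7, 18.9]
ee_rot: [0.982, 0.17, 0.085, -0.015]
contact_force: [-6.0, -2.3, 3.3]
width: 29.8
finger_force: 3.3
```

```bash
python3 see.py pics/f.png 280 215 40 40; python3 - <<'E'
import cv2
a=cv2.imread('pics/f.png'); cv2.imwrite('pics/f.png',cv2.resize(a,None,fx=2.3,fy=2.3))
E
```

```text
top 11 [692.71819648   6.79808842  95.        ]
scene 4 [689.62955888   3.86440574  92.        ]
top [301.8, 170.7, 345.8, 218.0] 0.93
scene [280.5, 219.5, 320.4, 256.2] 0.7
[613.57 -20.73  18.86] [-5.97 -1.43  3.42] 17.3
```

View pics/f.png

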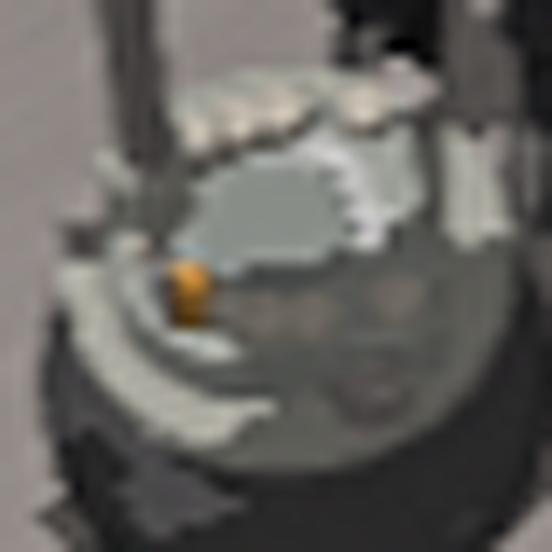

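The crop shows the crown at (190,293) with its left edge cut by the rod at about x 165, so it's almost touching. I'll keep going in small steps.

send_rows:
  steps:
    - [0.006,0,0.001,0,0,0,-0.3]

```text
t: 17.42
eef_pos: [613.6, -20.7, 18.8]
ee_rot: [0.982, 0.17, 0.085, -0.015]
contact_force: [-8.0, -2.6, 3.7]
width: 30.2
finger_force: 3.9
```

send_rows:
  steps:
    - [0.006,0,0.001,0,0,0,-0.3]

```text
t: 17.55
eef_pos: [613.8, -20.6, 18.8]
ee_rot: [0.982, 0.17, 0.085, -0.015]
contact_force: [-7.9, -1.6, 3.3]
width: 30.0
finger_force: 3.8
```

```bash
python3 -c "
from h import *
o=manip.get_obs(); print(o['finger_force'],o['contact_force'],o['torque'])"
```

```text
3.8136081126867794 [-7.9268271  -1.60830023  3.25743858] [-0.43086778  1.04930911  0.02165786]
```

send_rows:
  steps:
    - [0.004,0,0.001,0,0,0,-0.3]

```text
t: 17.68
eef_pos: [613.9, -20.6, 18.8]
ee_rot: [0.982, 0.17, 0.085, -0.015]
contact_force: [-7.6, -3.6, 5.7]
width: 29.8
finger_force: 4.1
```

```bash
python3 -c "
from h import *
o=manip.get_obs(); print(o['finger_force'],o['contact_force'],o['torque'],o['eef_pos'])"
```

```text
4.115482059423812 [-7.60320126 -3.55270361  5.74382075] [-0.49979197  1.17417295 -0.02016849] [613.87981873 -20.58941817  18.7889099 ]
```

send_rows:
  steps:
    - [-0.02,0,-0.004,0,0,0,-0.3]
    - [-0.1,0,-0.018,0,0,0,-0.3]
    - [-0.4,0,-0.07,0,0,0,-0.3]
    - [-0.8,0,-0.2,0,0,0,-0.3]
    - [-0.8,0,-0.5,0,0,0,-0.3]
    - [-0.8,0,-0.5,0,0,0,-0.3]
    - [-0.3,0,-0.3,0,0,0,-0.3]
    - [0,0,0,0,0,0,-0.3]

```text
t: 18.68
eef_pos: [453.8, -79.2, 70.9]
ee_rot: [0.982, 0.169, 0.088, -0.013]
contact_force: [0.8, -0.1, -0.2]
width: 30.0
finger_force: 0.0
```

```bash
python3 see.py; python3 - <<'E'
from fit import *
x0,y0=280,215; crop(s,x0,y0,40,40,14,"pics/g1.png"); g=cv2.imread("pics/g1.png")
def dr(P,col):
    for q in proj(S,P): cv2.circle(g,tuple(int(v) for v in (q-[x0,y0]+.5)*14),3,col,-1)
dr(np.array([[rod[0],rod[1],z] for z in(89,110,129)]),(0,0,255))
a=np.linspace(0,6.28,24)
d=np.array([np.cos(.36),np.sin(.36)]); c=rod[:2]-6.3*d
for z in(86,95): dr(np.c_[c[0]+4.8*np.cos(a),c[1]+4.8*np.sin(a),a*0+z],(255,0,0))
cv2.imwrite("pics/g.png",g)
E
```

```text
top 10 [692.62119691   6.40882883  95.        ]
scene 7 [691.37389519   4.87026294  92.        ]
top [302.0, 174.7, 342.3, 217.2] 0.98
scene [282.7, 218.3, 320.1, 258.8] 0.68
[453.54 -78.08  69.26] [ 0.37 -0.4   0.66] 18.875
```

View pics/g.png

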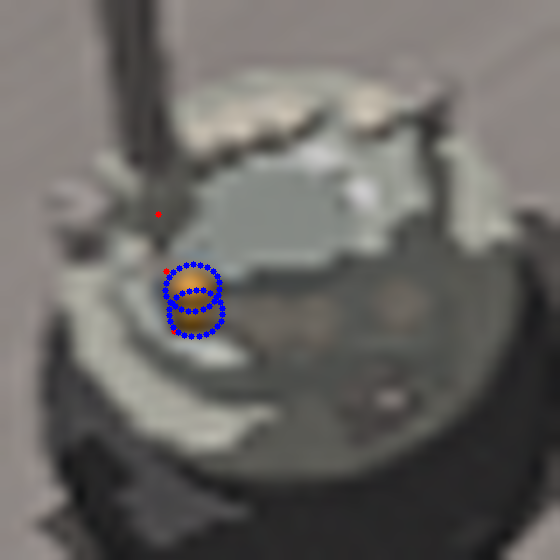

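Blue marks where the crown should be when it touches the rod, and the gold crown at (193,300) sits right on it. The push force also rose from a steady 3.2 N to 4.1 N at that point. The arm has backed away, so I'll hand in.

```bash
python3 -c "
from plant import manip
print(manip.job_done())"
```

```text
the job is handed in; nothing more can be done
None
```

I pushed the table until the gold crown met the analysing rod, backed the arm off and handed the job in at about 19 s; contact is inferred from a rise in pushing force and the final picture (camera good to about 2 mm), and no verdict came back.

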